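Check the stop of a vial crimper's hand lever

TASK

Before the crimper is used, check that its hand lever stops short of the fixed bar: with the backs of the fingers, gently press the lever in towards the bar until it bears on its stop screw, and keep it pressed there for two seconds. Then ease it slowly back out to its rest with the fingers, without letting it snap back, and move clear. Do not grip the lever or touch the bar, and leave the bottles and the dish where they stand.

Things in the scene. Friction and masses are not known exactly. Their poses are not given: they have to be found in the camera images.
- crimper: bench crimper for vial caps, fixed to the table: grey base plate 150 x 185 x 14 mm, grey round head 54 mm across (105 to 155 mm up), steel column 191 mm high. Origin on the surface under the head's axis; x points to the column at the back, y to its left. A fixed bar and, in front (-x) of it, a hand lever reach out of the head to the right (-y), level, 130 mm up, as on a handlebar.
- crimper_bar: the fixed round bar, parallel to the crimper's y axis 10 mm in front (-x) of its origin, 130 mm above the surface, ending 212 mm to the right; its outer part wears a black grip 24 mm thick. Frame as the crimper's.
- crimper_lever (a joint): the lever's angle: 0 at rest, swung out; grows as it is pressed in to the bar. Upright pivot at (-38, -45) mm in the crimper's frame. A spring pushes it out: at lever_face about 2 N at rest, 4 N at 0.36 rad. It meets the stop screw somewhere from 0.20 to 0.39 rad, before the bar (about 0.46 rad). Let go, it snaps out at over 3 rad/s; keep its return well below 2.5 rad/s.
- lever_face (a point): point to press: outer face of the lever's black grip, 115 mm from the pivot, at mid-height, 130 mm up. Grip: 21 mm high, 14 mm thick, from 70 to 144 mm from the pivot; free space above, below and in front. The frame turns with the lever: x is level, square to the face, towards the bar (the way to press), -y along the lever to its free end. It moves 23 to 45 mm on its arc to the stop.
- bar_face (a point): point on the bar's grip that faces the lever, 115 mm to the right of the lever's pivot; frame as the crimper's. With the lever on its stop about 12 to 33 mm stay free between the two grips.
- crimper_stop (a joint): how far the stop screw is turned out of the bar towards the lever (m); differs from crimper to crimper, and does not move when pressed. The further out, the sooner the lever stops.
- stop_tip (a point): rounded tip of the stop screw (6 mm thick), which goes level through the bar at its steel part between head and grip, 90 mm right of the crimper's origin, at the lever's height; the steel part of the lever meets it 45 mm from the pivot.
- amber_bottle: bystander, loose: brown glass bottle with a black cap, 54 mm across, 108 mm high; origin under its middle
- white_bottle: bystander, loose: white bottle with a black cap, 48 mm across, 92 mm high; origin under its middle
- dish: bystander, loose: flat lidded petri dish, 62 mm across, 13 mm high; origin under its middle

How it is judged (in metres and radians):
On the way, in this order (a step that is already met when the one before it is completed fails the run):
1. the lever is pressed onto its stop screw by the fingers from its outer side, at finger height, and kept there for 1.5 s (contact force between crimper_lever and crimper_stop above 1.5 N and contact force between any of the fingers, the arm and crimper_lever above 1.5 N and z of the grasp point in the frame of lever_face between -0.045 and 0.045 m), for 1.5 s.
2. the lever is back out at its rest (value of joint crimper_lever below 0.03 rad), for 0.2 s.
At the end, for the whole second after the job is handed in: The lever is back at its rest (within 0.03 rad) with nothing touching it, and both bottles and the dish stand within 15 mm of where they were, upright (value of joint crimper_lever below 0.03 rad and contact force between anything else and crimper_lever below 0.5 N and distance of each of amber_bottle, white_bottle, dish from where it was at the start of the episode below 0.015 m and angle between each of amber_bottle, white_bottle's own z axis and vertical below 0.2 rad).
It fails at once if the lever snaps back (faster than 2.5 rad/s) (velocity of joint crimper_lever below -2.5 rad/s).
It fails at once if the lever is forced (more than 40 N) (contact force between any of the fingers, the arm and crimper_lever above 40 N).
It fails at once if the lever is taken between the fingers (contact force between any of the fingers, the arm and crimper_lever above 1 N and x of the grasp point in the frame of lever_face above 0 m).
It fails at once if the bar is touched (contact force between any of the fingers, the arm and crimper_bar above 1 N).
It fails at once if a bottle or the dish is moved more than 15 mm (distance of any of amber_bottle, white_bottle, dish from where it was at the start of the episode above 0.015 m).
It also fails if it takes over 45 s, if anything falls off the work surface, if the arm or the gripper's body presses on something with over 40 N, if the wrist force passes 120 N, or if a joint passes its speed limit or range.

ROBOT

A 6-joint arm with a two-finger parallel gripper is mounted at the origin on a cart in front of the work surface, level with it; the furniture and walls round the work are solid. World frame = base frame: x ahead of the robot, y to its left, z up, the work surface at z = 0. Lengths are in m, angles in degrees, forces in N, time in s.
With the tool pointing down it reaches from about 0.4 to 0.825 m from the base axis. Payload 7 kg.
Tool frame: the origin (TCP) lies between the finger pads; the fingertips stand ctrl.nose_length ahead of it and the grasp point (between the pads) lies 2 mm behind it (ctrl.nose_length is the distance from the TCP to the fingertips, in m); z points along the fingers, y is the line along which they close (so a half turn about z gives the same grasp; the last joint's range is limited). The gripper opens to 88 mm and grips with 3 to 60 N. Pads are 19 mm wide; open, the fingers measure 130 mm over their backs; the gripper's body (78 mm by 193 mm) begins 47 mm behind the grasp point.
Start: joints at [85.319, 20.546, 0.682, 0, -70.136, -16.507], TCP at [0.244, 0.629, 0.212] pointing down, gripper open.
Joint ranges: [-176.03, 176.03], [-82.01, 121.73], [-58.28, 71.71], [-173.87, 95.51], [-174.79, -0.11], [-173.66, 173.66]. Speed limits (degrees/s): [136.94, 136.94, 172.46, 180, 180, 180].

INTERFACE

Orientations are given as [roll, pitch, yaw] about the fixed x, y, z axes, in that order (R = Rz(yaw) Ry(pitch) Rx(roll)).
In Python, from plant import ctrl gives the robot as it stands.
- The arm moves only by the tool apply_moves, never from a script. Its argument "commands" is a list of rows, each a list of 3 entries, a list of its own where there are three numbers: the shift along the world's x, y, z in cm, then the turn about the world's z in rad, then the closure, from 0 (fully open) to 1 (shut). In form: [[[x, y, z], turn, jaw], ...]. A call has 1 to 20 rows; each row is the pose to reach, as a shift and turn from the pose commanded when the call began; what a row does not reach only later rows make up. A row lasts 1/12 s, in which the tool goes at most 41.7 mm and 7.16 degrees, less where a joint would pass 70% of its speed; a pose out of reach is approached as far as the arm can. A call with a gripper value outside its range is refused whole. The fingers move at their own pace and stop on an object; the grip force is fixed at half the most. Time passes only in rows, so rows that repeat a pose let the fingers close. It gives the time, the measured TCP pose, the force, the opening and the grip force at its end, in the units of the state.
- ctrl.get_obs(): the state, without advancing time (a new reading comes with each control period).
- ctrl.snapshot(name): name is "scene" or "top" or "wrist"; returns a dict with "img" (420x560x3 uint8, red, green, blue), "fx", "fy", "cx", "cy" (pixels), "T" (4x4, takes a point from camera to world coordinates). Camera axes: x right, y up, looking along -z (the intrinsics and any distortion apply to the point x, -y, -z); pixel columns grow to the right and rows downward; lengths in m; the calibration is good to about 2 mm. The wrist camera is an equidistant fisheye: a pixel r from the principal point sees the ray r / f radians off the axis. A picture is of the moment at which its call begins. There is no depth.
- ctrl.close_job(): hands the job in; it is judged then, once.
Trained networks look in a picture, given as the dict that the camera call returned (one of the last four; its "shot" number tells which), for a name from the list of things; names that differ only in an ending like _2 or _b are one class to them, and where a whole thing is asked for, a point or a joint stands for the part that bears it (a point fixed in the world has none). Each returns a list of dicts, best first, with "score" (0 to 1); they miss things now and then, are a little off and sometimes report something else, mostly with a low value. They report only what shows in the picture. A call takes as long as a camera call.
- ctrl.search_frame(picture, target): "at" ([column, row] in pixels, amid what is visible of it).
- ctrl.spot_point(picture, target): "at" ([column, row] in pixels: a listed point, or the origin of a listed thing).
The state is a dict: "clock": time; "joint_pos": joint angles; "qvel": joint speeds; "tau": joint torques, N m; "tool_pos": TCP position; "orientation": TCP orientation; "force": force on the tool from outside, world axes, zero at the start; "moment": the same for the moment, N m; "opening": finger opening in m; "gripper_force": force on a finger pad.
Only numpy, scipy, OpenCV 4.12 (cv2) and the standard library are available. Lean on these libraries where they do the work, as an engineer would, in place of code of your own. Each camera call takes 0.05 s, during which the arm holds its last target. There are 200 camera calls.

## Working session

There is one attempt and no reset: what is moved stays moved. The work goes in short steps, Python scripts to look and compute and a tool call to move; the robot and the scene stay as the last step left them, time stands still between calls to the robot, and variables do not carry over. Pictures are saved under pics/ and viewed, at most 10 in all, crops included, and the job is handed in when it is done.

Besides the shell and the picture viewer there is one more tool, called after ">>>" as name(argument=value, ...) on one line, values as JSON. apply_moves: Moves the arm, as the interface text tells. Its arguments: {"type":"object","properties":{"commands":{"type":"array"}},"required":["commands"]}

```bash
mkdir -p pics; cat > h.py <<'E'
import numpy as np, cv2
from plant import ctrl
def ray(s,px):
    x=(px[0]-s["cx"])/s["fx"]; y=(px[1]-s["cy"])/s["fy"]
    T=np.array(s["T"]); d=T[:3,:3]@np.array([x,-y,-1.0]); return T[:3,3],d/np.linalg.norm(d)
def atz(s,px,z):
    o,d=ray(s,px); return o+d*(z-o[2])/d[2]
def proj(s,P):
    T=np.array(s["T"]); p=T[:3,:3].T@(np.array(P)-T[:3,3]); return [s["cx"]+s["fx"]*p[0]/-p[2], s["cy"]-s["fy"]*p[1]/-p[2]]
def save(s,n): cv2.imwrite("pics/"+n,np.array(s["img"])[:,:,::-1])
E
python3 - <<'E'
from h import *
print(ctrl.get_obs(), ctrl.nose_length)
Z=dict(crimper=0,lever_face=.13,bar_face=.13,stop_tip=.13,amber_bottle=0,white_bottle=0,dish=0)
for n in("scene","top"):
    s=ctrl.snapshot(n); save(s,n+"0.png"); print(n, np.array(s["T"])[:3,3].round(3))
    for t,z in Z.items():
        for r in ctrl.spot_point(s,t)[:2]: print(t,np.round(r["at"],1),round(r["score"],2),atz(s,r["at"],z).round(4))
E
```

```text
{'clock': 0.0, 'joint_pos': array([ 8.53208635e+01,  2.05943054e+01,  6.32884082e-01, -2.13613365e-02,
       -7.01363582e+01, -1.65066918e+01]), 'qvel': array([ 0.01356566,  0.02018436, -0.1132726 , -0.02785718, -0.05734686,
       -0.08546084]), 'tau': array([ 2.67234309e-04, -5.82714307e+01,  2.93051237e+01,  6.99689224e+00,
        6.91245645e-03, -1.57537174e-04]), 'tool_pos': array([0.24377556, 0.62887512, 0.21077966]), 'orientation': array([ 1.79900544e+02, -8.53164028e-03, -2.11930963e+01]), 'force': array([ 0.89041171, -0.26460711,  0.60178491]), 'moment': array([ 0.02234172, -0.02635903,  0.02032881]), 'gripper_force': 0.0, 'opening': 0.08772936102372697} 0.017
scene [ 0.058 -0.223  0.596]
crimper [267.1 238.1] 0.94 [0.6434 0.1893 0.    ]
crimper [236.2 217.7] 0.56 [0.6674 0.3026 0.    ]
lever_face [314.8 228.5] 0.87 [0.5906 0.0381 0.13  ]
bar_face [334.5 216.4] 0.88 [0.6474 0.0236 0.13  ]
stop_tip [267.7 237.7] 0.42 [0.5173 0.0992 0.13  ]
stop_tip [301.  209.4] 0.41 [0.6312 0.093  0.13  ]
amber_bottle [237.2 220.7] 0.95 [0.6587 0.2925 0.    ]
white_bottle [336.2 236.3] 0.78 [0.7409 0.0528 0.    ]
dish [225.7 262.7] 0.94 [0.5227 0.2182 0.    ]
dish [269.1 238. ] 0.41 [0.6464 0.1855 0.    ]
top [0.458 0.176 0.948]
crimper [266.8 219.9] 0.71 [0.6494 0.182  0.    ]
lever_face [351.7 238.3] 0.58 [0.5764 0.0332 0.13  ]
bar_face [353.7 198.6] 0.93 [0.6485 0.0206 0.13  ]
amber_bottle [207.1 217.2] 0.89 [0.6662 0.3057 0.    ]
amber_bottle [256.4 286. ] 0.16 [0.5156 0.2143 0.    ]
white_bottle [325.2 174.9] 0.71 [0.7359 0.05   0.    ]
white_bottle [255.  284.8] 0.33 [0.5182 0.2169 0.    ]
dish [255.2 285.3] 0.67 [0.5172 0.2166 0.    ]
```

View pics/scene0.png

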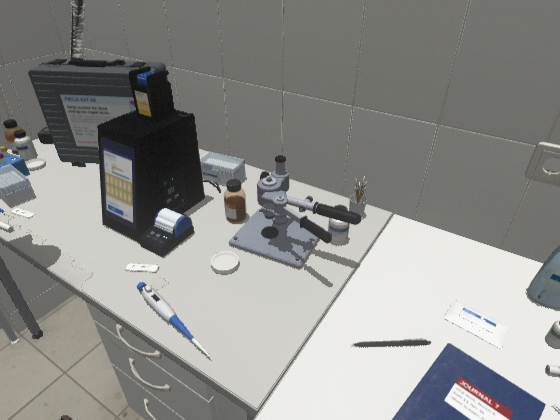

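View pics/top0.png

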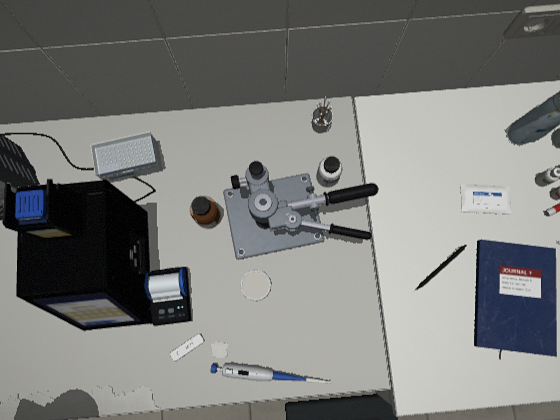

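The arm is out of view. The crimper is in the middle: top view head at (263,205), lever grip (333,230)–(370,237), bar grip (330,197)–(378,189). A tall black device stands on the left between the arm and the crimper, so I have to go round it. I'll refine the geometry on crops.

```bash
python3 - <<'E'
from h import *
s=ctrl.snapshot("scene"); t=ctrl.snapshot("top")
print("dev base pts scene", [atz(s,p,0).round(3).tolist() for p in [(103,222),(148,250),(192,235),(204,195)]])
print("printer corner top z.08", atz(t,(152,322),.08).round(3), atz(t,(191,320),.08).round(3))
# fit O,yaw,psi from net points in both views
from scipy.optimize import least_squares
obs=[]
for c in(s,t):
    for n in("crimper","lever_face","bar_face"):
        r=ctrl.spot_point(c,n)
        if r and r[0]["score"]>.5: obs.append((c,n,r[0]["at"]))
def pts(p):
    a=p[2];R=np.array([[np.cos(a),-np.sin(a)],[np.sin(a),np.cos(a)]]);O=p[:2]
    b=-np.pi/2-p[3]; d=np.array([np.cos(b),np.sin(b)]); n=np.array([-d[1],d[0]])
    w=lambda q,z:np.r_[O+R@np.array(q),z]
    piv=np.array([-.038,-.045])
    return dict(crimper=w((0,0),0),bar_face=w((-.022,-.160),.13),lever_face=w(piv+d*.115-n*.007,.13),piv=w(piv,.13),
      tip=w(piv+d*.144,.13),barend=w((-.01,-.212),.13),head=w((0,0),.155))
f=lambda p:np.concatenate([np.array(proj(c,pts(p)[n]))-a for c,n,a in obs])
r=least_squares(f,[.646,.186,.15,.39],loss="soft_l1")
print(r.x.round(4), f(r.x).round(1)); P=pts(r.x)
for k,v in P.items(): print(k,v.round(4))
for c,nm,(x,y) in((t,"topc.png",(190,150)),(s,"scenec.png",(210,150))):
    im=cv2.resize(np.array(c["img"])[y:y+140,x:x+195,::-1].copy(),None,fx=4,fy=4,interpolation=cv2.INTER_CUBIC)
    for k,v in P.items():
        q=(np.array(proj(c,v))-[x,y]+.5)*4; cv2.circle(im,tuple(int(i) for i in q),3,(0,0,255),-1)
    cv2.imwrite("pics/"+nm,im)
E
```

```text
dev base pts scene [[0.468, 0.574, 0.0], [0.457, 0.396, 0.0], [0.553, 0.349, 0.0], [0.702, 0.444, 0.0]]
printer corner top z.08 [0.463 0.405 0.08 ] [0.46  0.334 0.08 ]
[0.6488 0.1848 0.1186 0.4083] [-0.2  0.1  0.8 -0.2  0.2 -0.6 -0.3 -1.1  1.4  1.  -1.5  0.6]
crimper [0.6488 0.1848 0.    ]
bar_face [0.6458 0.0233 0.13  ]
lever_face [0.5768 0.0274 0.13  ]
piv [0.6163 0.1356 0.13  ]
tip [ 0.5752 -0.0024  0.13  ]
barend [ 0.6639 -0.0269  0.13  ]
head [0.6488 0.1848 0.155 ]
```

View pics/topc.png

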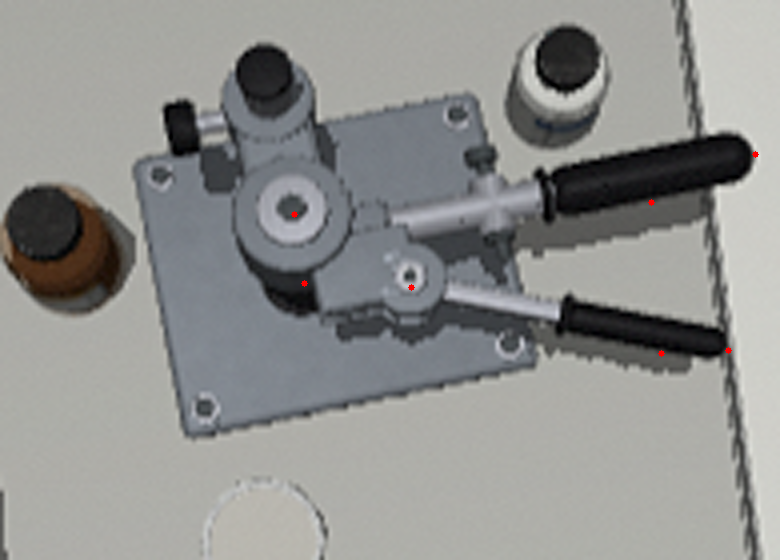

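View pics/scenec.png

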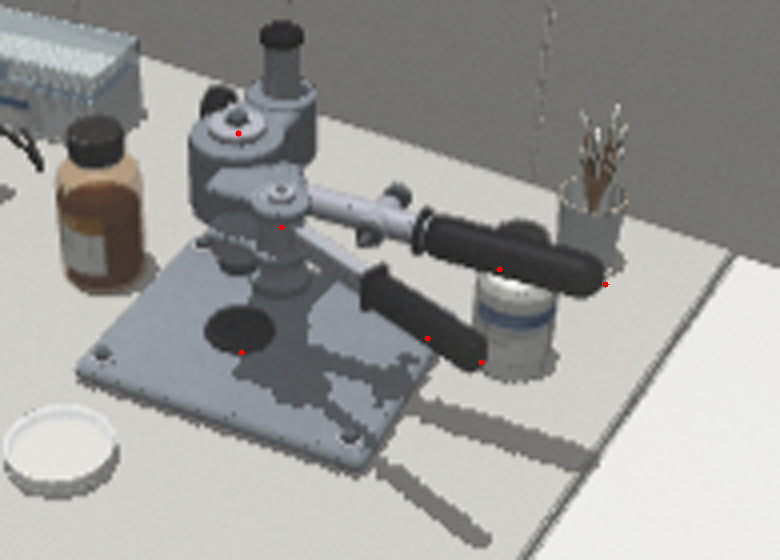

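The fit matches within about 2–3 mm. lever_face is near (0.579, 0.029), and the first push runs along roughly (0.98, -0.2). I'll go round the device on a retracted path, closing the gripper and turning it so a finger's back faces the lever.

>>> apply_moves(commands=[[[0, -3, 0.5], -0.1, 1], [[0, -6, 1], -0.2, 1], [[0, -9.5, 1.5], -0.3, 1], [[0.3, -13, 2], -0.4, 1], [[0.5, -16.5, 2], -0.5, 1], [[0.6, -20, 2], -0.6, 1], [[1.5, -23.5, 2], -0.7, 1], [[3.5, -26.5, 2], -0.8, 1], [[5.5, -29.5, 2], -0.9, 1], [[7.5, -32.5, 2], -1.0, 1], [[9.5, -36, 2], -1.1, 1], [[11, -39.5, 2], -1.2, 1], [[12.5, -43, 2], -1.29, 1], [[14, -46.5, 2], -1.29, 1], [[15.5, -50, 2], -1.29, 1], [[17, -53.5, 2], -1.29, 1], [[18, -57, 2], -1.29, 1], [[18.5, -60, 2], -1.29, 1], [[18.5, -60, 2], -1.29, 1], [[18.5, -60, 2], -1.29, 1]])

```text
clock: 2.87
tool_pos: [0.429, 0.0278, 0.2318]
orientation: [-180.0, 0.0, -95.3]
force: [-0.2, 0.0, 0.2]
opening: 0.0007
gripper_force: 0.0
```

>>> apply_moves(commands=[[[2, 0.1, -3], 0, 1], [[4, 0.2, -6], 0, 1], [[6, 0.2, -8.5], 0, 1], [[8, 0.2, -10], 0, 1], [[9.5, 0.2, -10], 0, 1], [[10, 0.2, -10], 0, 1], [[10, 0.2, -10], 0, 1], [[10, 0.2, -10], 0, 1]])

```text
clock: 3.53
tool_pos: [0.5287, 0.0321, 0.132]
orientation: [-180.0, 0.0, -95.1]
force: [-1.0, 0.8, -0.5]
opening: 0.0004
gripper_force: 0.0
```

```bash
python3 - <<'E'
from h import *
o=ctrl.get_obs(); print(o["tool_pos"],o["force"])
s=ctrl.snapshot("scene"); t=ctrl.snapshot("top")
a=np.array(s["img"])[110:310,180:420,::-1];b=np.array(t["img"])[120:320,200:440,::-1]
cv2.imwrite("pics/c1.png",cv2.resize(np.hstack([a,b]).copy(),(800,333)))
for c in(s,t): print([(n,ctrl.spot_point(c,n)[:1]) for n in("lever_face",)])
E
```

```text
[0.52868939 0.03209263 0.131954  ] [-0.95548988  0.78649587 -0.47034409]
[('lever_face', [{'at': [318.2, 230.1], 'score': 0.47}])]
[('lever_face', [])]
```

View pics/c1.png

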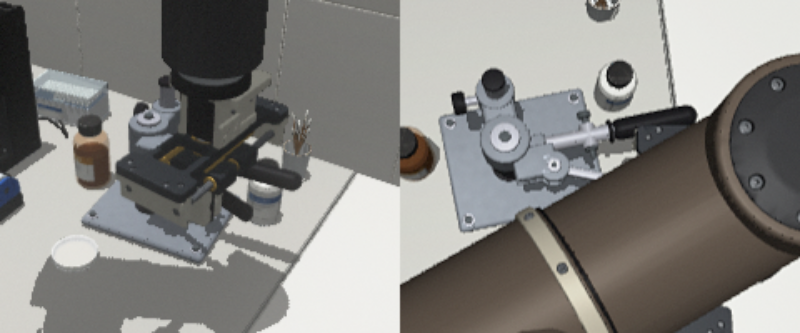

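>>> apply_moves(commands=[[[0.3, 0, 0], 0, 1], [[0.6, 0, 0], 0, 1], [[0.9, 0, 0], 0, 1], [[1.2, 0, 0], 0, 1], [[1.5, 0, 0], 0, 1], [[1.7, 0, 0], 0, 1], [[1.9, 0, 0], 0, 1], [[2.1, 0, 0], 0, 1], [[2.3, 0, 0], 0, 1], [[2.4, 0, 0], 0, 1], [[2.5, 0, 0], 0, 1], [[2.5, 0, 0], 0, 1]])

```text
clock: 4.73
tool_pos: [0.5541, 0.0313, 0.1317]
orientation: [-180.0, -0.0, -95.1]
force: [0.3, 0.5, 1.3]
opening: -0.0001
gripper_force: 0.0
```

>>> apply_moves(commands=[[[0.1, 0, 0], 0, 1], [[0.2, 0, 0], 0, 1], [[0.3, 0, 0], 0, 1], [[0.4, 0, 0], 0, 1], [[0.5, -0.1, 0], 0, 1], [[0.6, -0.1, 0], 0, 1], [[0.7, -0.1, 0], 0, 1], [[0.8, -0.1, 0], 0, 1], [[0.9, -0.2, 0], 0, 1], [[1.0, -0.2, 0], 0, 1], [[1.0, -0.2, 0], 0, 1]])

```text
clock: 5.65
tool_pos: [0.5642, 0.0293, 0.1317]
orientation: [-180.0, -0.0, -95.1]
force: [-0.0, 0.2, 0.5]
opening: 0.0004
gripper_force: 0.0
```

>>> apply_moves(commands=[[[0.1, 0, 0], 0, 1], [[0.2, 0, 0], 0, 1], [[0.3, 0, 0], 0, 1], [[0.4, 0, 0], 0, 1], [[0.5, -0.1, 0], 0, 1], [[0.6, -0.1, 0], 0, 1], [[0.7, -0.1, 0], 0, 1], [[0.8, -0.1, 0], 0, 1], [[0.8, -0.1, 0], 0, 1]])

```text
clock: 6.4
tool_pos: [0.5722, 0.0283, 0.1317]
orientation: [-180.0, -0.0, -95.1]
force: [-0.3, 0.1, -1.3]
opening: 0.0004
gripper_force: 0.0
```

```bash
python3 - <<'E'
from h import *
for i in range(4):
    s=ctrl.snapshot("wrist" if i==0 else "scene"); save(s,"w%d.png"%i); print(ctrl.get_obs()["force"].round(2))
    if i==0: w=s
print(ctrl.spot_point(s,"lever_face")[:1])
a=cv2.imread("pics/w0.png"); b=cv2.imread("pics/w3.png")[150:270,240:400]
cv2.imwrite("pics/c2.png",np.hstack([cv2.resize(a,(400,300)),cv2.resize(b,(400,300))]))
E
```

```text
[0.66 0.39 0.41]
[-0.86  0.11 -0.55]
[ 0.6  -0.01 -0.24]
[-0.38 -0.09 -0.1 ]
[{'at': [314.1, 229.3], 'score': 0.67}]
```

View pics/c2.png

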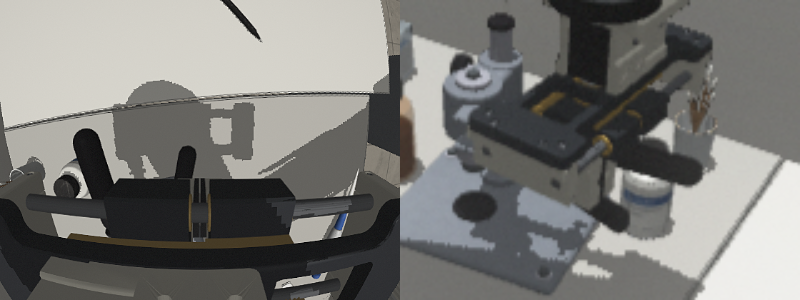

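No contact force yet, and the lever still sits at its rest pixel. The fingers are thinner at the tips than I assumed. I'll go on slowly.

>>> apply_moves(commands=[[[0.1, 0, 0], 0, 1], [[0.2, 0, 0], 0, 1], [[0.3, 0, 0], 0, 1], [[0.4, -0.1, 0], 0, 1], [[0.5, -0.1, 0], 0, 1], [[0.5, -0.1, 0], 0, 1]])

```text
clock: 7.15
tool_pos: [0.5772, 0.0273, 0.1317]
orientation: [-180.0, -0.0, -95.1]
force: [0.2, -1.1, -0.1]
opening: 0.0005
gripper_force: 0.0
```

```bash
cat > m.py <<'E'
from h import *
F=[]
for i in range(6):
    s=ctrl.snapshot("scene" if i else "wrist"); F.append(ctrl.get_obs()["force"])
    if i==0: w=s
print(np.mean(F,0).round(2),ctrl.get_obs()["tool_pos"].round(4),ctrl.get_obs()["clock"])
for n in("lever_face","bar_face"): print(n,ctrl.spot_point(s,n)[:1])
save(w,"wm.png"); save(s,"sm.png")
E
python3 m.py; python3 -c "
import cv2;a=cv2.imread('pics/wm.png');cv2.imwrite('pics/c3.png',cv2.resize(a[170:350,130:430],(800,480)))"
```

```text
[ 0.17 -0.1  -0.14] [0.5769 0.0273 0.1318] 7.45
lever_face [{'at': [315.7, 232.0], 'score': 0.61}]
bar_face [{'at': [332.9, 215.6], 'score': 0.93}]
```

View pics/c3.png

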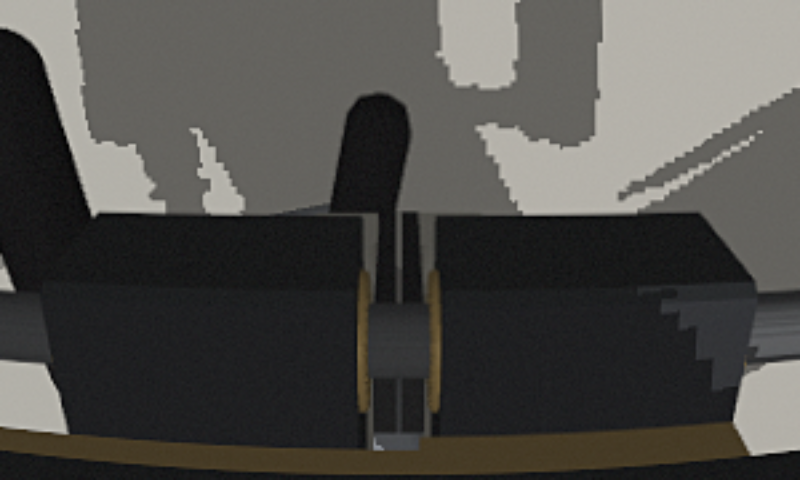

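```bash
python3 - <<'E'
from h import *
s=ctrl.snapshot("wrist"); T=np.array(s["T"]); o=ctrl.get_obs(); p=o["tool_pos"]
print("cam",T[:3,3].round(3),"axis",(-T[:3,2]).round(2), s["fx"],s["cx"],s["cy"])
def pj(P):
    q=T[:3,:3].T@(np.array(P)-T[:3,3]); x,y,z=q[0],-q[1],-q[2]; r=np.hypot(x,y); th=np.arctan2(r,z)
    c=np.array([s["cx"]+s["fx"]*th*x/r, s["cy"]+s["fy"]*th*y/r]); return ((c-[130,170])*800/300).round().tolist()
a=np.deg2rad(-5); u=np.array([np.cos(a),np.sin(a),0]); v=np.array([-u[1],u[0],0])
for n,P in dict(tcp=p,tip=p-[0,0,.017],back21=p+.021*u,tipback21=p+.021*u-[0,0,.017],back8=p+.008*u,outer8=p+.008*u-.0095*v-[0,0,.017],outer21=p+.021*u-.0095*v,blk=p+.021*u-.0095*v+[0,0,.03],lf=[.579,.029,.13],ltip=[.577,0,.13],barend=[.664,-.027,.13],barface=[.646,.0233,.13]).items(): print(n,pj(P))
for n in("lever_face","bar_face"): print(n,[((np.array(r["at"])-[130,170])*800/300,r["score"]) for r in ctrl.spot_point(s,n)[:2]])
E
```

```text
cam [ 0.571 -0.047  0.304] axis [ 0.03  0.28 -0.96] 325.19226210127806 279.1439556599239 212.83128783180126
tcp [399.0, 223.0]
tip [399.0, 194.0]
back21 [303.0, 223.0]
tipback21 [310.0, 194.0]
back8 [362.0, 223.0]
outer8 [365.0, 156.0]
outer21 [301.0, 182.0]
blk [283.0, 240.0]
lf [391.0, 227.0]
ltip [388.0, 99.0]
barend [-17.0, 16.0]
barface [96.0, 224.0]
lever_face [(array([390.93333333, 226.4       ]), 0.91)]
bar_face [(array([ 88.        , 226.13333333]), 0.77)]
```

```bash
python3 - <<'E'
from h import *
s=ctrl.snapshot("scene"); p=ctrl.get_obs()["tool_pos"]
x,y=265,165; im=cv2.resize(np.array(s["img"])[y:y+75,x:x+100,::-1].copy(),None,fx=8,fy=8,interpolation=cv2.INTER_CUBIC)
for P,c in((p,(0,0,255)),(p-[0,0,.017],(0,255,0)),(p+[0,0,.045],(255,0,0)),(p+[0,-.0095,-.017],(0,255,255)),(p+[.021,0,0],(255,0,255))):
    q=(np.array(proj(s,P))-[x,y]+.5)*8; print(q.round()); cv2.circle(im,tuple(int(i) for i in q),4,c,-1)
im=np.clip(im.astype(float)*1.6+20,0,255).astype(np.uint8)
cv2.imwrite("pics/c4.png",im)
E
```

```text
[415. 551.]
[411. 606.]
[427. 399.]
[446. 620.]
[456. 506.]
```

View pics/c4.png

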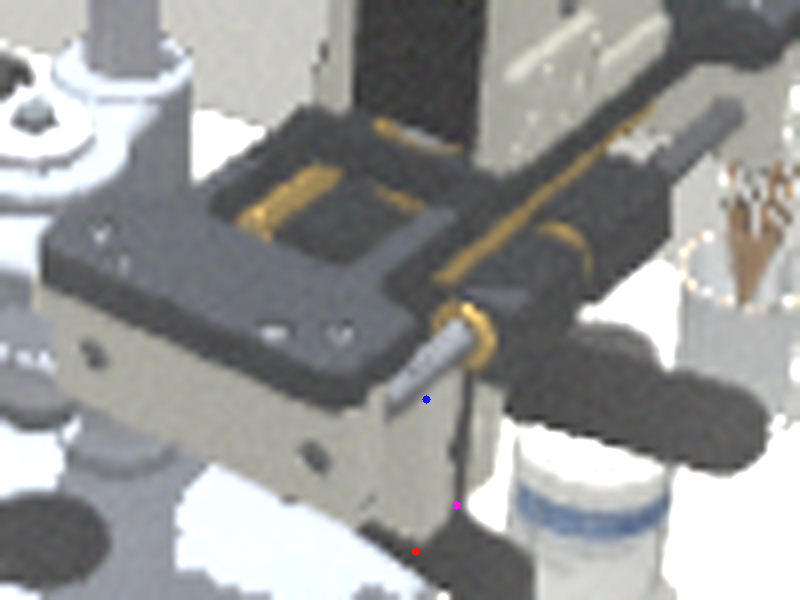

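The scene and wrist views both put the fingertips about 15 mm above where the tool frame implies. The slit between the fingers ends at crop (458,515), just above the lever at (490,560), so the fingers passed over the lever with no contact. I'll back off and lower by 25 mm. That still keeps the grasp point within ±45 mm of lever height and the body clear of the bar.

>>> apply_moves(commands=[[[-1, 0, 0], 0, 1], [[-2, 0.1, 0], 0, 1], [[-3, 0.1, 0], 0, 1], [[-3.5, 0.1, 0], 0, 1], [[-3.5, 0.1, -1], 0, 1], [[-3.5, 0.1, -2], 0, 1], [[-3.5, 0.1, -2.5], 0, 1], [[-3.5, 0.1, -2.5], 0, 1]])

```text
clock: 8.42
tool_pos: [0.541, 0.028, 0.1047]
orientation: [179.8, -0.1, -95.1]
force: [0.1, -0.7, 0.1]
opening: 0.0007
gripper_force: 0.0
```

```bash
python3 m.py; python3 -c "
import cv2,numpy as np;a=cv2.imread('pics/wm.png')[170:350,130:430];b=cv2.imread('pics/sm.png')[165:265,255:375]
f=lambda i:np.clip(cv2.resize(i,(400,300),interpolation=cv2.INTER_CUBIC)*1.5+15,0,255).astype('uint8')
cv2.imwrite('pics/c5.png',np.hstack([f(a),f(b)]))"
```

```text
[ 0.1  -0.4   0.39] [0.5423 0.0284 0.1069] 8.7167
lever_face [{'at': [315.8, 230.1], 'score': 0.67}]
bar_face [{'at': [332.1, 216.2], 'score': 0.79}]
```

View pics/c5.png

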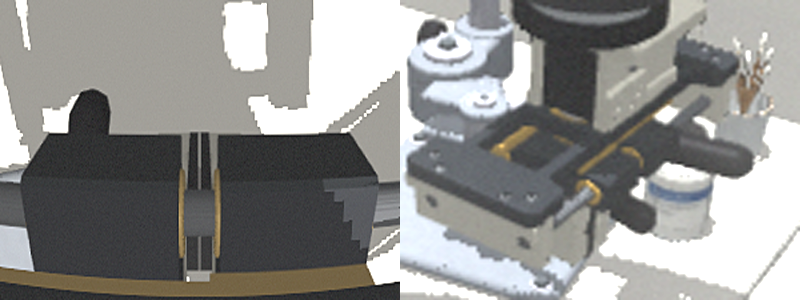

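The fingers now stand lower, in front of the lever: the slit reaches about (595,262) and the lever is to its right at (630,205). I'll press in slowly again.

>>> apply_moves(commands=[[[0.2, 0, 0], 0, 1], [[0.4, 0, 0], 0, 1], [[0.6, 0, 0], 0, 1], [[0.8, 0, 0], 0, 1], [[1.0, 0, 0], 0, 1], [[1.2, 0, 0], 0, 1], [[1.4, 0, 0], 0, 1], [[1.6, 0, 0], 0, 1], [[1.8, 0, 0], 0, 1], [[2.0, 0, 0], 0, 1], [[2.0, 0, 0], 0, 1]])

```text
clock: 9.73
tool_pos: [0.5618, 0.0281, 0.1066]
orientation: [179.9, -0.0, -95.1]
force: [-1.7, 0.2, 1.4]
opening: 0.0005
gripper_force: 0.9
```

```bash
python3 m.py
```

```text
[-1.4  -0.39  0.52] [0.5616 0.0282 0.1067] 10.0333
lever_face [{'at': [314.2, 232.8], 'score': 0.52}]
bar_face [{'at': [332.9, 214.0], 'score': 0.78}]
```

>>> apply_moves(commands=[[[0.1, 0, 0], 0, 1], [[0.2, 0, 0], 0, 1], [[0.3, -0.1, 0], 0, 1], [[0.4, -0.1, 0], 0, 1], [[0.5, -0.1, 0], 0, 1], [[0.6, -0.1, 0], 0, 1], [[0.7, -0.2, 0], 0, 1], [[0.8, -0.2, 0], 0, 1], [[0.9, -0.2, 0], 0, 1], [[1.0, -0.2, 0], 0, 1], [[1.0, -0.2, 0], 0, 1]])

```text
clock: 11.05
tool_pos: [0.572, 0.0261, 0.1067]
orientation: [180.0, -0.0, -95.1]
force: [-3.0, -1.2, -1.0]
opening: 0.0004
gripper_force: 1.1
```

```bash
python3 m.py
```

```text
[-2.39 -1.17 -0.08] [0.5719 0.0263 0.1067] 11.35
lever_face [{'at': [317.9, 231.0], 'score': 0.51}]
bar_face [{'at': [337.2, 239.7], 'score': 0.74}]
```

>>> apply_moves(commands=[[[0.1, 0, 0], 0, 1], [[0.2, 0, 0], 0, 1], [[0.3, -0.1, 0], 0, 1], [[0.4, -0.1, 0], 0, 1], [[0.5, -0.1, 0], 0, 1], [[0.6, -0.1, 0], 0, 1], [[0.7, -0.1, 0], 0, 1], [[0.8, -0.1, 0], 0, 1], [[0.8, -0.1, 0], 0, 1]])

```text
clock: 12.2
tool_pos: [0.58, 0.0251, 0.1067]
orientation: [180.0, -0.0, -95.1]
force: [-2.9, -1.7, 0.7]
opening: 0.0006
gripper_force: 1.3
```

```bash
python3 m.py
```

```text
[-3.   -1.7   0.44] [0.5799 0.0253 0.1068] 12.5
lever_face []
bar_face [{'at': [331.9, 218.2], 'score': 0.84}]
```

>>> apply_moves(commands=[[[0.1, 0, 0], 0, 1], [[0.2, 0, 0], 0, 1], [[0.2, 0, 0], 0, 1]])

```text
clock: 12.85
tool_pos: [0.5821, 0.0253, 0.1067]
orientation: [180.0, -0.0, -95.1]
force: [-3.2, -2.6, 1.7]
opening: 0.0005
gripper_force: 1.4
```

>>> apply_moves(commands=[[[0.1, 0, 0], 0, 1], [[0.2, 0, 0], 0, 1], [[0.2, 0, 0], 0, 1]])

```text
clock: 13.1
tool_pos: [0.5841, 0.0253, 0.1067]
orientation: [180.0, -0.0, -95.1]
force: [-2.5, -2.7, 0.4]
opening: -0.0001
gripper_force: 1.5
```

>>> apply_moves(commands=[[[0.1, 0, 0], 0, 1], [[0.2, 0, 0], 0, 1], [[0.2, 0, 0], 0, 1]])

```text
clock: 13.35
tool_pos: [0.586, 0.0253, 0.1067]
orientation: [180.0, -0.0, -95.1]
force: [-3.7, -2.6, 0.7]
opening: 0.0004
gripper_force: 1.7
```

>>> apply_moves(commands=[[[0.1, 0, 0], 0, 1], [[0.2, 0, 0], 0, 1], [[0.2, 0, 0], 0, 1]])

```text
clock: 13.6
tool_pos: [0.588, 0.0253, 0.1067]
orientation: [180.0, -0.0, -95.1]
force: [-4.5, -3.0, 1.6]
opening: 0.0007
gripper_force: 1.8
```

>>> apply_moves(commands=[[[0.1, 0, 0], 0, 1], [[0.2, 0, 0], 0, 1], [[0.2, 0, 0], 0, 1]])

```text
clock: 13.85
tool_pos: [0.59, 0.0252, 0.1067]
orientation: [180.0, -0.0, -95.1]
force: [-4.4, -3.2, 1.2]
opening: 0.0003
gripper_force: 1.9
```

>>> apply_moves(commands=[[[0.1, -0.1, 0], 0, 1], [[0.2, -0.1, 0], 0, 1], [[0.2, -0.1, 0], 0, 1]])

```text
clock: 14.1
tool_pos: [0.5923, 0.0248, 0.1067]
orientation: [-180.0, 0.0, -95.1]
force: [-4.4, -0.3, -0.9]
opening: 0.0003
gripper_force: 1.8
```

>>> apply_moves(commands=[[[0.1, 0, 0], 0, 1], [[0.2, 0, 0], 0, 1], [[0.2, 0, 0], 0, 1]])

```text
clock: 14.35
tool_pos: [0.5942, 0.0246, 0.1067]
orientation: [-180.0, 0.0, -95.1]
force: [-3.7, 1.9, 0.1]
opening: 0.0004
gripper_force: 1.8
```

>>> apply_moves(commands=[[[0.1, 0, 0], 0, 1], [[0.2, 0, 0], 0, 1], [[0.2, 0, 0], 0, 1]])

```text
clock: 14.6
tool_pos: [0.5962, 0.0244, 0.1067]
orientation: [-180.0, 0.0, -95.1]
force: [-3.6, 2.8, -0.8]
opening: 0.0003
gripper_force: 1.9
```

>>> apply_moves(commands=[[[0.1, 0, 0], 0, 1], [[0.2, 0, 0], 0, 1], [[0.2, 0, 0], 0, 1]])

```text
clock: 14.85
tool_pos: [0.5982, 0.0244, 0.1068]
orientation: [-180.0, 0.0, -95.1]
force: [-3.8, 1.8, -0.6]
opening: 0.0004
gripper_force: 1.9
```

>>> apply_moves(commands=[[[0.1, 0, 0], 0, 1], [[0.1, 0, 0], 0, 1], [[0.1, 0, 0], 0, 1]])

```text
clock: 15.1
tool_pos: [0.599, 0.0244, 0.1067]
orientation: [-180.0, 0.0, -95.1]
force: [-3.5, 1.5, -0.3]
opening: 0.0003
gripper_force: 1.9
```

>>> apply_moves(commands=[[[0.1, 0, 0], 0, 1], [[0.1, 0, 0], 0, 1], [[0.1, 0, 0], 0, 1]])

```text
clock: 15.35
tool_pos: [0.6, 0.0243, 0.1067]
orientation: [180.0, -0.0, -95.1]
force: [-3.7, 2.4, -0.3]
opening: 0.0005
gripper_force: 2.0
```

>>> apply_moves(commands=[[[0.1, 0, 0], 0, 1], [[0.1, 0, 0], 0, 1], [[0.1, 0, 0], 0, 1]])

```text
clock: 15.6
tool_pos: [0.6009, 0.0243, 0.1067]
orientation: [180.0, -0.0, -95.1]
force: [-4.2, 2.8, -0.5]
opening: 0.0001
gripper_force: 2.2
```

>>> apply_moves(commands=[[[0.1, 0, 0], 0, 1], [[0.1, 0, 0], 0, 1], [[0.1, 0, 0], 0, 1]])

```text
clock: 15.85
tool_pos: [0.6016, 0.0243, 0.1067]
orientation: [180.0, -0.0, -95.1]
force: [-6.1, 1.9, 0.4]
opening: 0.0004
gripper_force: 2.9
```

```bash
python3 m.py; python3 -c "
import cv2,numpy as np;a=cv2.imread('pics/wm.png')[120:300,60:360]
b=cv2.imread('pics/sm.png')[165:265,255:375]
f=lambda i:np.clip(cv2.resize(i,(400,300),interpolation=cv2.INTER_CUBIC)*1.5+15,0,255).astype('uint8')
cv2.imwrite('pics/c6.png',np.hstack([f(a),f(b)]))"
```

```text
[-5.85  2.61  0.23] [0.6015 0.0243 0.1067] 16.15
lever_face [{'at': [329.0, 224.3], 'score': 0.61}]
bar_face [{'at': [331.4, 215.6], 'score': 0.73}]
```

View pics/c6.png

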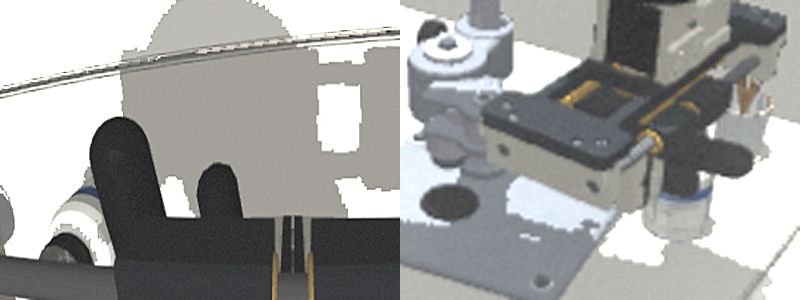

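The force rises steeply while the tool lags (about 2 N per commanded mm), with a clear gap left to the bar: the lever is on its stop screw. I'll press slightly harder and hold.

>>> apply_moves(commands=[[[0.1, 0, 0], 0, 1], [[0.2, 0, 0], 0, 1], [[0.2, 0, 0], 0, 1]])

```text
clock: 16.5
tool_pos: [0.6026, 0.0243, 0.1066]
orientation: [179.9, -0.0, -95.1]
force: [-10.1, 2.6, 3.8]
opening: 0.0005
gripper_force: 4.7
```

>>> apply_moves(commands=[[[0.1, 0, 0], 0, 1], [[0.1, 0, 0], 0, 1], [[0.1, 0, 0], 0, 1], [[0.1, 0, 0], 0, 1], [[0.1, 0, 0], 0, 1], [[0.1, 0, 0], 0, 1], [[0.1, 0, 0], 0, 1], [[0.1, 0, 0], 0, 1], [[0.1, 0, 0], 0, 1], [[0.1, 0, 0], 0, 1], [[0.1, 0, 0], 0, 1], [[0.1, 0, 0], 0, 1], [[0.1, 0, 0], 0, 1], [[0.1, 0, 0], 0, 1], [[0.1, 0, 0], 0, 1], [[0.1, 0, 0], 0, 1], [[0.1, 0, 0], 0, 1], [[0.1, 0, 0], 0, 1], [[0.1, 0, 0], 0, 1], [[0.1, 0, 0], 0, 1]])

```text
clock: 18.17
tool_pos: [0.603, 0.0243, 0.1066]
orientation: [179.8, -0.0, -95.1]
force: [-11.6, 4.9, 4.1]
opening: 0.0003
gripper_force: 5.6
```

>>> apply_moves(commands=[[[0, 0, 0], 0, 1], [[0, 0, 0], 0, 1], [[0, 0, 0], 0, 1], [[0, 0, 0], 0, 1], [[0, 0, 0], 0, 1], [[0, 0, 0], 0, 1], [[0, 0, 0], 0, 1], [[0, 0, 0], 0, 1], [[0, 0, 0], 0, 1], [[0, 0, 0], 0, 1]])

```text
clock: 19.0
tool_pos: [0.603, 0.0243, 0.1066]
orientation: [179.8, -0.0, -95.1]
force: [-10.8, 3.4, 4.6]
opening: 0.0004
gripper_force: 5.6
```

Held over 2 s at about 11 N. Now I'll ease out slowly.

>>> apply_moves(commands=[[[-0.1, 0, 0], 0, 1], [[-0.2, 0, 0], 0, 1], [[-0.3, 0, 0], 0, 1], [[-0.4, 0, 0], 0, 1], [[-0.6, 0, 0], 0, 1], [[-0.8, 0, 0], 0, 1], [[-1.0, 0, 0], 0, 1], [[-1.2, 0, 0], 0, 1], [[-1.4, 0, 0], 0, 1], [[-1.6, 0, 0], 0, 1], [[-1.8, 0, 0], 0, 1], [[-2.0, 0.1, 0], 0, 1], [[-2.2, 0.1, 0], 0, 1], [[-2.4, 0.1, 0], 0, 1], [[-2.6, 0.2, 0], 0, 1], [[-2.8, 0.2, 0], 0, 1], [[-3.0, 0.2, 0], 0, 1], [[-3.2, 0.3, 0], 0, 1], [[-3.4, 0.3, 0], 0, 1], [[-3.5, 0.3, 0], 0, 1]])

```text
clock: 20.67
tool_pos: [0.57, 0.0276, 0.1069]
orientation: [-180.0, 0.0, -95.1]
force: [-1.9, 2.3, -1.0]
opening: 0.0004
gripper_force: 1.0
```

>>> apply_moves(commands=[[[-0.1, 0, 0], 0, 1], [[-0.2, 0, 0], 0, 1], [[-0.3, 0, 0], 0, 1], [[-0.4, 0, 0], 0, 1], [[-0.5, 0, 0], 0, 1], [[-0.6, 0, 0], 0, 1], [[-0.7, 0, 0], 0, 1], [[-0.8, 0, 0], 0, 1], [[-0.9, 0, 0], 0, 1], [[-1.0, 0, 0], 0, 1], [[-1.1, 0, 0], 0, 1], [[-1.2, 0, 0], 0, 1], [[-1.3, 0, 0], 0, 1], [[-1.4, 0, 0], 0, 1], [[-1.5, 0, 0], 0, 1], [[-1.6, 0, 0], 0, 1], [[-1.7, 0, 0], 0, 1], [[-1.8, 0, 0], 0, 1], [[-2.0, 0, 0], 0, 1], [[-2.2, 0, 0], 0, 1]])

```text
clock: 22.33
tool_pos: [0.5478, 0.0273, 0.1067]
orientation: [180.0, -0.0, -95.1]
force: [-0.7, 0.6, 0.4]
opening: 0.0007
gripper_force: 0.0
```

>>> apply_moves(commands=[[[-0.3, 0, 0], 0, 1], [[-0.8, 0, 0], 0, 1], [[-1.5, 0, 0], 0, 1], [[-2.5, 0, 0], 0, 1], [[-4, 0, 0], 0, 1], [[-6, 0, 0], 0, 1], [[-8, 0, 0], 0, 1], [[-8, 0, 5], 0, 1], [[-8, 0, 5], 0, 1], [[-8, 0, 5], 0, 1], [[-8, 0, 5], 0, 1]])

```text
clock: 23.25
tool_pos: [0.4678, 0.0276, 0.1578]
orientation: [-179.9, 0.1, -95.1]
force: [-1.3, -0.0, -1.5]
opening: 0.0003
gripper_force: 0.0
```

```bash
python3 - <<'E'
from h import *
o=ctrl.get_obs(); print(o["clock"],o["tool_pos"],o["force"],o["gripper_force"])
s=ctrl.snapshot("scene");t=ctrl.snapshot("top")
for n in("lever_face","amber_bottle","white_bottle","dish"): print(n,[[(r["at"],r["score"]) for r in ctrl.spot_point(c,n)[:1]] for c in(s,t)])
E
```

```text
23.25 [0.46781855 0.02762944 0.15775304] [-1.33655494 -0.00213648 -1.49342054] 0.0
lever_face [[], [([353.3, 236.9], 0.61)]]
amber_bottle [[([237.4, 221.7], 0.89)], [([206.2, 214.9], 0.95)]]
white_bottle [[([336.7, 239.4], 0.9)], [([327.1, 175.9], 0.73)]]
dish [[([223.8, 264.2], 0.72)], [([254.2, 284.0], 0.74)]]
```

The lever is back at its rest pixel (top view 353,237), the bottles and dish have not moved, and the fingers are clear. Handing in.

```bash
python3 -c "
from plant import ctrl
print(ctrl.close_job())"
```

```text
the job is handed in; nothing more can be done
None
```

I pressed the lever onto its stop screw at about 11 N for over two seconds, then eased it back to rest and moved clear with the bottles and dish unmoved; the job is handed in, but no verdict came back.

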